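# Hold back a sprung belt tensioner past its ratchet click

## Task

The belt is off this small shaker drive and a colleague is about to slip a new one on: put the closed fingers beside the orange post of the idler block and push the blue tensioner arm back against its spring, past the click of the ratchet pawl, until the red pointer is over the green band. Finish while still holding it there by pushing on the post yourself, so that neither the brass pawl nor the end stop carries the spring. Push gently, never with more than 20 N on the drive, and do not disturb the petri dish, the tube or the timer beside it.

Things in the scene. Friction and masses are not known exactly. Their poses are not given: they have to be found in the camera images.
- drive_plate: fixed aluminium plate, 210 (x) x 280 (y) x 20 mm high on rubber feet; origin at the centre of its underside on the bench, x to the far edge, z up. Left (+y) half: two belt pulleys, tops 69 mm over the bench. Right (-y) half: brass pawl in grey guides, up to 58 mm over the bench, and right of the blue arm the end stop, a round rubber post 46 mm over the bench
- pivot (a point): point on the pivot axis (vertical) of the blue tensioner arm, at the plate's top, 50 mm in +x from the plate's centre; the arm points from here to the plate's -x side. The pivot's parts stand up to 59 mm over the bench
- tensioner_angle (a joint): angle q of the blue arm, rad; 0 = rest; grows as its end is pushed to the plate's right (-y), anticlockwise from above: the arm points along the plate's -x axis turned by q - 0.35 about z. The pawl rises from about 0.14 and clicks home at 0.38 (let go after that, the arm rests on it at 0.37); green band 0.45 to 0.61; end stop at 0.70
- post_mid (a point): point on the axis of the orange post, 98 mm over the bench; moves with the arm
- pawl_slider (a joint): how far the brass pawl is pushed outward (to the plate's right) by the ratchet pin of the arm, m: 0 = fully home, it rises to about 0.0055 as the pin passes under it and snaps home to 0 after the click; nobody needs to touch it
- petri_dish: bystander: closed petri dish, 90 mm in diameter, 14 mm high, left of the plate; origin at the centre of its underside
- tube50: bystander: upright blue-capped tube, 34 mm in diameter, 118 mm high, left of the plate; origin at the centre of its underside
- timer: bystander: white bench timer, 70 x 62 x 19 mm, right of the plate; origin at the centre of its underside
- tensioner_arm: blue arm, about 140 mm long with its red pointer; origin on the pivot axis at bench height, -x along the arm. 100 mm from the pivot it carries the idler block: aluminium block, white roller and upright orange post, 16 mm in diameter, free from 65 to 126 mm over the bench, pushed on its left (+y) side. The spring needs 3 N there at q = 0, 6 N at 0.5; the pawl adds about 2 N before the click

How it is judged:
On the way:
1. the tensioner arm is past the ratchet click and the pawl has snapped home behind it (value of joint tensioner_angle above 0.4 rad and value of joint pawl_slider below 0.0015 m), for 0.2 s.
At the end, for the whole second after the job is handed in: The robot is still pushing: its fingers press on the tensioner arm or its post with more than 1.5 N, the tensioner arm stands still (under 0.1 rad/s) between 0.43 and 0.63 rad (pointer over the green band, clear of the pawl and of the end stop), and the pawl is home (within 1.5 mm) (value of joint tensioner_angle between 0.43 and 0.63 rad and velocity of joint tensioner_angle between -0.1 and 0.1 rad/s and value of joint pawl_slider below 0.0015 m and contact force between the fingers and tensioner_arm above 1.5 N); the arm keeps its last pose, push and grip.
It fails at once if the robot presses on the drive with more than 20 N (contact force between any of the arm, the fingers and drive_plate above 20 N).
It fails at once if the petri dish, the tube or the timer is moved by more than 15 mm, or the tube tips (distance of any of petri_dish, tube50, timer from where it was at the start of the episode above 0.015 m or angle between tube50's own z axis and vertical above 0.3 rad).
It also fails if it takes over 35 s, if anything falls off the work surface, if the arm or the gripper's body presses on something with over 40 N, if the wrist force passes 120 N, or if a joint passes its speed limit or range.

## Robot

A 6-joint arm with a two-finger parallel gripper is mounted at the origin on a cart in front of the work surface, level with it; the furniture and walls round the work are solid. World frame = base frame: x ahead of the robot, y to its left, z up, the work surface at z = 0. Lengths are in m, angles in rad, forces in N, time in s.
With the tool pointing down it reaches from about 0.425 to 0.95 m from the base axis. Payload 3.5 kg.
Tool frame: the origin (TCP) lies on the centre line of the jaws, within the pads' length; the fingertips stand tip_extent ahead of it and the grasp point (between the pads) lies 2 mm behind it (tip_extent is the distance from the TCP to the fingertips, in m); z points along the fingers, y is the direction in which the jaws open and shut (so a half turn about z gives the same grasp; the last joint's range is limited). The gripper opens to 85 mm and grips with 20 to 120 N. Pads are 22 mm wide; open, the fingers measure 114 mm over their backs; the gripper's body (76 mm by 85 mm) begins 54 mm behind the grasp point. The pads swing forward as they close: fully open they stand 13 mm farther back than shut.
Start: joints at [-1.259, 0.286, 1.577, -0, 1.279, -0.15], TCP at [0.301, -0.604, 0.248] pointing down, gripper open.
Joint ranges: [-2.77, 2.77], [-0.9, 2.22], [0.21, 2.48], [-1.53, 4.67], [0.24, 2.81], [-2.84, 2.84]. Speed limits (rad/s): [2.79, 2.79, 3.14, 3.14, 3.14, 3.14].

## Interface

Orientations are given as a unit quaternion [x, y, z, w].
In Python, from plant import * gives the robot as it stands.
- The arm moves only by the shell command python3 -m crank 'ROWS' [FORCE]. ROWS is JSON, a list of rows, each a list of 7 numbers: the gripper's target within -1 to 1 (shut at 1, half-way at 0, fully open at -1), then the shift along the tool's x, y, z in cm, then the turn, a rotation vector about the tool's x, y, z in degrees. In form: [[fingers, tx, ty, tz, wx, wy, wz], ...]. A call has 1 to 5 rows; each row shifts and turns the commanded pose from where the row before left it, along the tool's axes as they then stand; what a row does not reach is not made up. A row lasts 1/10 s, in which the tool goes at most 50 mm and 8.59 degrees, less where a joint would pass 70% of its speed; a pose out of reach is approached as far as the arm can. A call is refused whole if a number of a shift passes 5 or a number of a turn 8.59, either way. A call with a gripper value outside its range is refused whole. The fingers move at their own pace and stop on an object; FORCE is the grip in N (left out, the last holds). Time passes only in rows, so rows that do not move let the fingers close. It gives the time, the measured TCP pose, the force and the opening at its end, in the units of the state.
- get_state(): the state, without advancing time (a new reading comes with each control period).
- read_camera(name): name is "side" or "top" or "wrist"; returns a dict with "color" (480x640x3 uint8, red, green, blue), "vfov" (degrees; the focal length in pixels is half the picture's height over the tangent of half this angle, whatever the lens; pixels are square), "cx", "cy" (the principal point, pixels), "cam_to_world" (4x4, takes a point from camera to world coordinates). Camera axes: x right, y up, looking along -z (the intrinsics and any distortion apply to the point x, -y, -z); pixel columns grow to the right and rows downward; lengths in m; the calibration is good to about 2 mm. A picture is of the moment at which its call begins. There is no depth.
- sign_off(): hands the job in, once; it reports no verdict.
Trained networks look in the newest picture that a camera, given by its name, has taken for a name from the list of things; names that differ only in an ending like _2 or _b are one class to them, and where a whole thing is asked for, a point or a joint stands for the part that bears it (a point fixed in the world has none). Each returns a list of dicts, best first, with "p" (0 to 1); they miss things now and then, are a little off and sometimes report something else, mostly with a low value. They report only what shows in the picture. A call takes as long as a camera call.
- trace(thing, camera): "pixels" (480x640 bool, what is visible of it) and "location" ([column, row] in pixels, amid what is visible of it).
- place_of(thing, camera): "location" ([column, row] in pixels: a listed point, or the origin of a listed thing).
The state is a dict: "time": time; "qpos": joint angles; "dq": joint speeds; "joint_efforts": joint torques, N m; "eef_pos": TCP position; "tcp_rot": TCP orientation; "contact_force": force on the tool from outside, world axes, zero at the start; "wrist_torque": the same for the moment, N m; "opening": opening from 0.0 (shut) to 1.0 (fully open).
Only numpy, scipy, OpenCV 4.12 (cv2) and the standard library are available. Lean on these libraries where they do the work, as an engineer would, in place of code of your own. Each camera call takes 0.05 s, during which the arm holds its last target.

## Working session

There is one attempt and no reset: what is moved stays moved. The work goes in short steps, Python scripts to look and compute and a shell command to move; the robot and the scene stay as the last step left them, time stands still between calls to the robot, and variables do not carry over. Pictures are saved under pics/ and viewed, and the job is handed in when it is done.

```bash
ls; mkdir -p pics
python3 - <<'E'
from plant import *
import cv2,numpy as np
s=get_state();print(s)
for c in ("side","top","wrist"):
    r=read_camera(c);cv2.imwrite(f"pics/{c}0.png",r["color"][:,:,::-1])
    print(c,r["vfov"],r["cx"],r["cy"],np.round(r["cam_to_world"],3).tolist(),[k for k in r])
    for t in ("pivot","post_mid","drive_plate","tensioner_arm","petri_dish","tube50","timer"):
        try: print(t,[(np.round(d["location"],1).tolist(),round(d["p"],2)) for d in place_of(t,c)][:2])
        except Exception as e: print(t,e)
E
```

```text
pics
{'time': 0.0, 'qpos': array([-1.25899285e+00,  2.87166898e-01,  1.57817274e+00, -1.98393162e-05,
        1.27859099e+00, -1.49999458e-01]), 'dq': array([-7.52576432e-04, -1.83820320e-03, -2.61286966e-04, -6.65654185e-04,
        4.65724821e-04,  7.04708354e-05]), 'joint_efforts': array([-6.30651939e-04, -4.05986059e+01, -2.92624587e+01, -1.20148347e-04,
        5.93804187e-03, -5.16480554e-06]), 'eef_pos': array([ 0.30058722, -0.60369155,  0.24694861]), 'tcp_rot': array([ 9.73459163e-01,  2.28857797e-01, -1.03934970e-04, -1.16439532e-03]), 'contact_force': array([-0.29939241, -1.11812577,  0.33565651]), 'wrist_torque': array([ 0.0077054 , -0.05802383,  0.00940527]), 'opening': 0.9970488709591012}
side 49.06470140209567 321.91648476532845 242.4234168896027 [[-1.0, -0.006, -0.012, 0.593], [-0.009, -0.421, 0.907, 1.035], [-0.01, 0.907, 0.421, 0.522], [0.0, 0.0, 0.0, 1.0]] ['color', 'vfov', 'cx', 'cy', 'cam_to_world']
pivot [([312.8, 246.6], 0.91), ([338.4, 254.5], 0.75)]
post_mid [([355.4, 221.7], 0.79)]
drive_plate [([338.4, 252.2], 0.77)]
tensioner_arm [([311.9, 255.0], 0.82)]
pe
[... 253 characters left out ...]
, 0.094], [0.026, 0.098, 0.995, 1.279], [0.0, 0.0, 0.0, 1.0]] ['color', 'vfov', 'cx', 'cy', 'cam_to_world']
pivot [([369.1, 221.2], 0.62), ([351.2, 261.7], 0.21)]
post_mid [([348.6, 262.3], 0.88), ([462.2, 260.1], 0.48)]
drive_plate [([364.2, 241.8], 0.76)]
tensioner_arm [([365.5, 221.2], 0.88)]
petri_dish [([259.0, 246.4], 0.79)]
tube50 [([274.4, 205.1], 0.74)]
timer [([459.9, 261.2], 0.97)]
wrist 61.82427419192131 316.5651119279401 239.50182145203456 [[0.445, 0.851, 0.28, 0.372], [-0.896, 0.422, 0.139, -0.569], [0.0, -0.313, 0.95, 0.374], [0.0, 0.0, 0.0, 1.0]] ['color', 'vfov', 'cx', 'cy', 'cam_to_world']
pivot []
post_mid []
drive_plate []
tensioner_arm []
petri_dish []
tube50 []
timer []
```

View pics/side0.png

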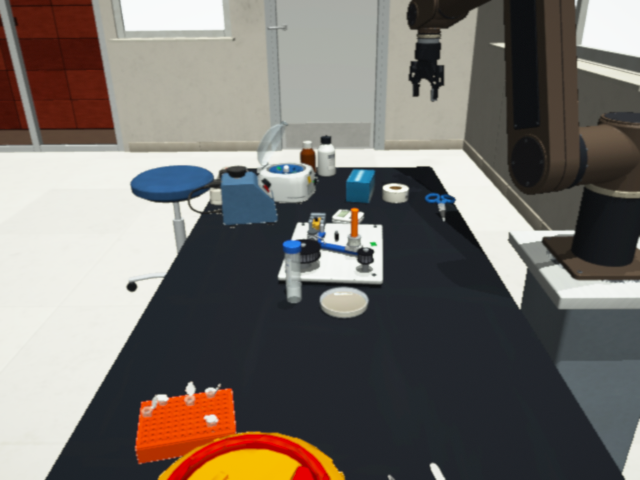

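View pics/top0.png

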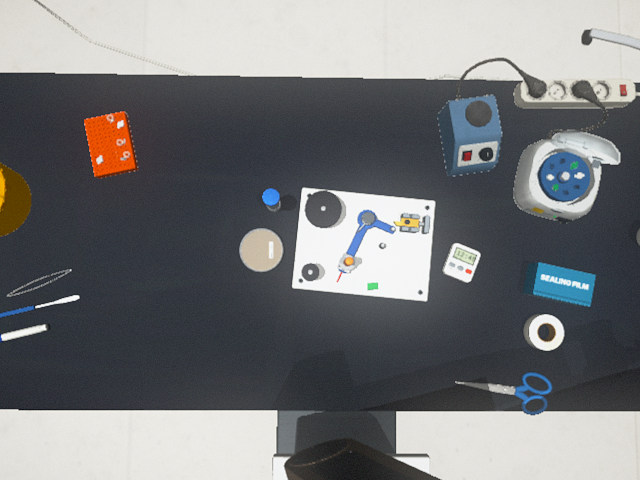

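```bash
cat > h.py <<'E'
from plant import *
import cv2,numpy as np
def K(r):
    f=240/np.tan(np.radians(r["vfov"])/2)
    return f
def ray(r,uv):
    f=K(r);d=np.array([(uv[0]-r["cx"])/f,-(uv[1]-r["cy"])/f,-1.])
    M=np.array(r["cam_to_world"]);return M[:3,3],M[:3,:3]@d/np.linalg.norm(d)
def tri(rs,uvs):
    A=np.zeros((3,3));b=np.zeros(3);L=[]
    for r,uv in zip(rs,uvs):
        o,d=ray(r,uv);P=np.eye(3)-np.outer(d,d);A+=P;b+=P@o;L.append((P,o))
    x=np.linalg.solve(A,b);return x,[np.linalg.norm(P@(x-o)) for P,o in L]
def atz(r,uv,z):
    o,d=ray(r,uv);return o+d*(z-o[2])/d[2]
def proj(r,X):
    M=np.array(r["cam_to_world"]);p=M[:3,:3].T@(np.array(X)-M[:3,3]);f=K(r)
    return r["cx"]+f*p[0]/-p[2],r["cy"]-f*p[1]/-p[2]
E
python3 - <<'E'
from h import *
rs={c:read_camera(c) for c in("side","top")}
print(sorted(rs["side"].keys()))
for t,z in (("pivot",.02),("post_mid",.098),("drive_plate",0),("tensioner_arm",0),("petri_dish",0),("tube50",0),("timer",0)):
    u={}
    for c in rs:
        for d in place_of(t,c)[:1]: u[c]=d["location"];print(t,c,np.round(atz(rs[c],u[c],z),3),round(d["p"],2))
    if len(u)==2:
        x,e=tri([rs[c] for c in u],[u[c] for c in u]);print("  tri",np.round(x,3),np.round(e,4))
E
```

```text
['cam_to_world', 'color', 'cx', 'cy', 'vfov']
pivot side [ 0.627 -0.027  0.02 ] 0.96
pivot top [ 0.628 -0.031  0.02 ] 0.82
  tri [ 0.628 -0.031  0.018] [0.0005 0.0005]
post_mid side [0.531 0.009 0.098] 0.67
post_mid top [0.541 0.009 0.098] 0.92
  tri [0.536 0.009 0.099] [0.0049 0.0049]
drive_plate side [ 0.579 -0.029  0.   ] 0.63
drive_plate top [ 0.584 -0.026  0.   ] 0.82
  tri [ 0.582 -0.026  0.002] [0.0025 0.0025]
tensioner_arm side [ 0.631 -0.024  0.   ] 0.97
petri_dish side [0.566 0.186 0.   ] 0.77
petri_dish top [0.569 0.19  0.   ] 0.63
  tri [0.567 0.19  0.003] [0.0014 0.0014]
tube50 side [0.661 0.17  0.   ] 0.57
tube50 top [0.662 0.162 0.   ] 0.9
  tri [ 0.662  0.163 -0.004] [0.0002 0.0002]
timer side [ 0.538 -0.219  0.   ] 0.49
timer top [ 0.544 -0.228  0.   ] 0.9
  tri [ 0.541 -0.228 -0.003] [0.0031 0.0031]
```

```bash
python3 - <<'E'
import plant
print([ (n, getattr(plant,n) if not callable(getattr(plant,n)) else '') for n in dir(plant) if not n.startswith('__')])
E
python3 -m crank '[[1,0,0,0,0,0,6.6],[1,0,0,0,0,0,6.6],[1,0,0,0,0,0,6.6],[1,0,0,0,0,0,6.66]]' 60
```

```text
[('Unreachable', ''), ('get_state', ''), ('place_of', ''), ('read_camera', ''), ('sign_off', ''), ('tip_extent', 0.017), ('trace', '')]
time: 2.4
eef_pos: [0.3007, -0.6043, 0.2483]
tcp_rot: [1.0, -0.002, -0.0, -0.0]
contact_force: [0.1, 0.4, -0.3]
opening: 0.333
```

```bash
python3 -m crank '[[1,1.2,-4.8,0,0,0,0],[1,1.2,-4.8,0,0,0,0],[1,1.2,-4.8,0,0,0,0],[1,1.2,-4.8,0,0,0,0],[1,1.2,-4.8,0,0,0,0]]'
python3 -m crank '[[1,1.2,-4.8,0,0,0,0],[1,1.2,-4.8,0,0,0,0],[1,1.2,-4.8,0,0,0,0],[1,1.2,-4.8,0,0,0,0],[1,1.2,-4.8,0,0,0,0]]'
python3 -m crank '[[1,1,-4.8,0,0,0,0],[1,1,-4.8,0,0,0,0],[1,0,-4,0,0,0,0],[1,0,0,0,0,0,0],[1,0,0,0,0,0,0]]'
python3 - <<'E'
from h import *
r=read_camera("wrist");cv2.imwrite("pics/w1.png",r["color"][:,:,::-1])
print(get_state()["eef_pos"],r["cam_to_world"][:3,3])
for t,z in (("pivot",.02),("post_mid",.098)):
    for d in place_of(t,"wrist")[:1]: print(t,d["location"],d["p"],atz(r,d["location"],z))
E
```

```text
time: 2.9
eef_pos: [0.3609, -0.3624, 0.2484]
tcp_rot: [1.0, -0.0, 0.0, 0.0]
contact_force: [0.6, 0.2, 0.2]
opening: -0.003
time: 3.4
eef_pos: [0.4209, -0.1224, 0.2488]
tcp_rot: [1.0, -0.0, 0.001, 0.0]
contact_force: [1.2, -0.2, 0.0]
opening: 0.003
time: 3.9
eef_pos: [0.4407, 0.0125, 0.2485]
tcp_rot: [1.0, 0.001, 0.0, 0.0]
contact_force: [0.7, -0.2, 0.1]
opening: 0.002
[0.44081074 0.01165068 0.24847159] [0.52037264 0.01244981 0.37372824]
post_mid [315.6, 75.3] 0.9 [0.5401126  0.01292427 0.098     ]
```

View pics/w1.png

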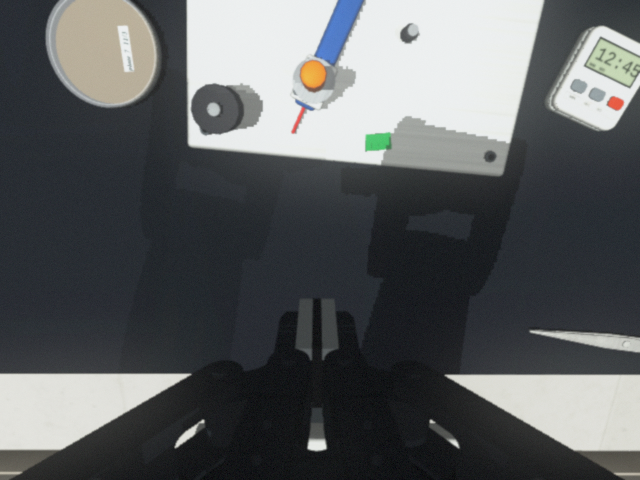

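```bash
python3 -m crank '[[1,3.2,-1.6,0,0,0,0],[1,3.2,-1.6,0,0,0,0],[1,3.1,-1.6,0,0,0,0],[1,0,0,0,0,0,0]]'
python3 -m crank '[[1,0,0,4,0,0,0],[1,0,0,4,0,0,0],[1,0,0,4,0,0,0],[1,0,0,2.4,0,0,0],[1,0,0,0,0,0,0]]'
python3 - <<'E'
from h import *
s=get_state();print(s["eef_pos"],s["contact_force"])
for c in ("side","top","wrist"):
    r=read_camera(c);im=r["color"]
    u,v=map(int,proj(r,[.54,.02,.098])) if c!="wrist" else (320,240)
    if c!="wrist": im=cv2.resize(im[max(0,v-75):v+75,max(0,u-100):u+100],None,fx=4,fy=4)
    cv2.imwrite(f"pics/{c}2.png",im[:,:,::-1])
    d=place_of("post_mid",c)[:1]
    if d: print(c,d[0]["location"],d[0]["p"],atz(r,d[0]["location"],.098))
E
```

```text
time: 4.45
eef_pos: [0.5385, 0.0592, 0.2478]
tcp_rot: [1.0, -0.001, 0.0, -0.0]
contact_force: [-0.7, -0.0, 0.5]
opening: -0.0
time: 4.95
eef_pos: [0.5322, 0.0584, 0.1]
tcp_rot: [1.0, -0.001, -0.005, -0.0]
contact_force: [-0.7, 0.4, -0.0]
opening: -0.002
[0.53216534 0.05837258 0.09996286] [-0.73731032  0.40250152 -0.04152842]
side [356.0, 219.8] 0.61 [0.53495527 0.01097494 0.098     ]
top [367.2, 221.4] 0.49 [ 0.61678919 -0.02306532  0.098     ]
wrist [435.1, 323.4] 0.75 [0.53956322 0.01391882 0.098     ]
```

View pics/side2.png

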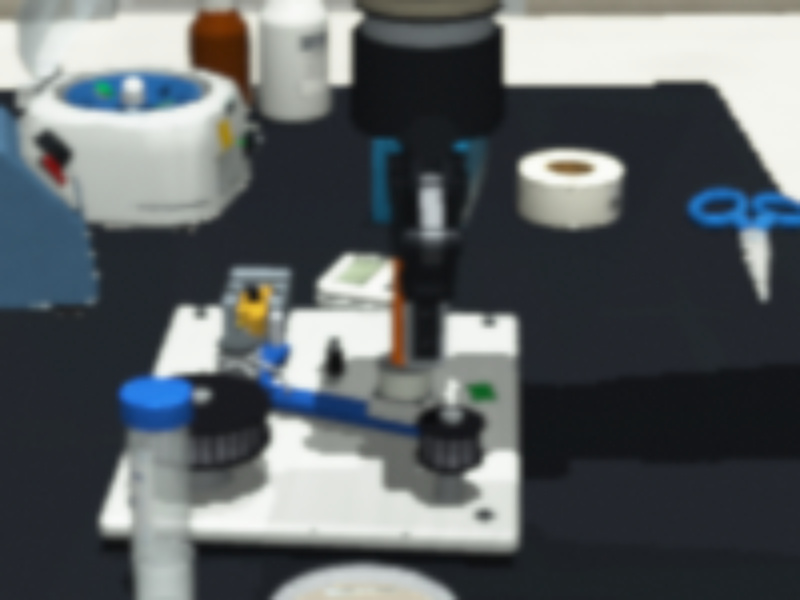

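View pics/wrist2.png

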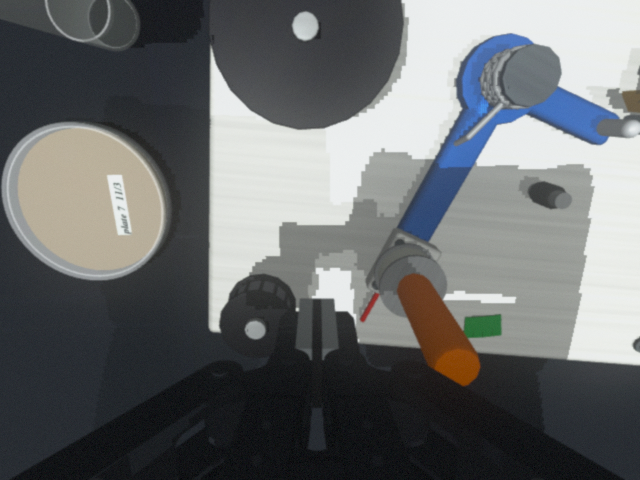

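View pics/top2.png

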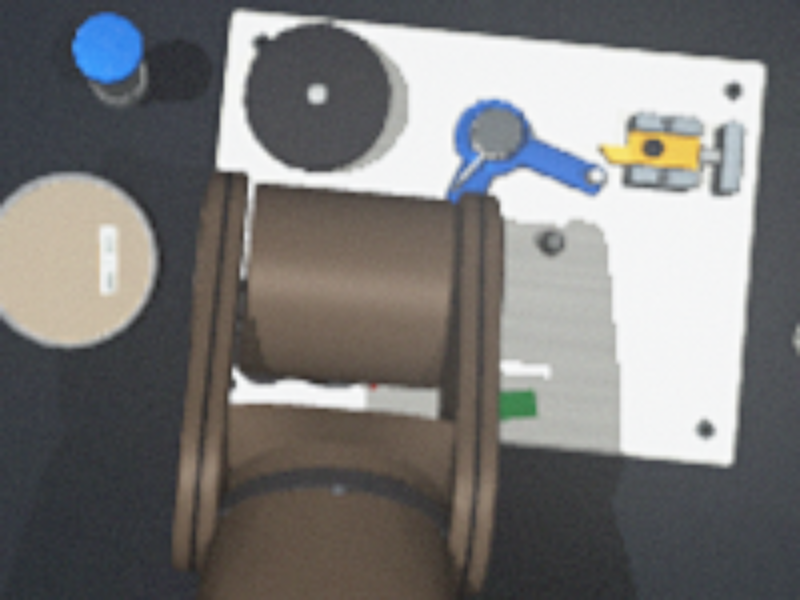

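```bash
python3 -m crank '[[1,0.3,0,-1.2,0,0,0],[1,0,0.6,0,0,0,0],[1,0,0.4,0,0,0,0],[1,0,0.2,0,0,0,0],[1,0,0,0,0,0,0]]'
python3 -m crank '[[1,0,0.2,0,0,0,0],[1,0,0.2,0,0,0,0],[1,0,0.2,0,0,0,0],[1,0,0,0,0,0,0]]'
```

```text
time: 5.75
eef_pos: [0.5386, 0.0474, 0.1161]
tcp_rot: [1.0, -0.0, -0.0, -0.0]
contact_force: [0.1, 0.4, -0.4]
opening: 0.001
time: 6.15
eef_pos: [0.5388, 0.0415, 0.1162]
tcp_rot: [1.0, -0.0, -0.0, 0.0]
contact_force: [0.1, 0.9, 0.2]
opening: 0.006
```

```bash
python3 -m crank '[[1,0,0.2,0.4,0,0,0],[1,0,0.2,0,0,0,0],[1,0,0.2,0,0,0,0],[1,0,0,0,0,0,0]]'
python3 -m crank '[[1,0,0.2,0,0,0,0],[1,0,0.2,0,0,0,0],[1,0,0.2,0,0,0,0],[1,0,0,0,0,0,0]]'
```

```text
time: 6.55
eef_pos: [0.5382, 0.0363, 0.1118]
tcp_rot: [1.0, -0.0, -0.001, -0.001]
contact_force: [-0.2, 3.7, -1.6]
opening: 0.001
time: 6.95
eef_pos: [0.5368, 0.0309, 0.1116]
tcp_rot: [1.0, -0.0, -0.003, -0.001]
contact_force: [-4.4, 5.1, 0.6]
opening: 0.001
```

```bash
python3 -m crank '[[1,-0.1,0.25,0,0,0,0],[1,-0.1,0.25,0,0,0,0],[1,-0.1,0.25,0,0,0,0],[1,-0.1,0.25,0,0,0,0],[1,0,0,0,0,0,0]]'
python3 -m crank '[[1,-0.06,0.25,0,0,0,0],[1,-0.06,0.25,0,0,0,0],[1,-0.06,0.25,0,0,0,0],[1,-0.06,0.25,0,0,0,0],[1,0,0,0,0,0,0]]'
```

```text
time: 7.45
eef_pos: [0.5328, 0.0212, 0.1116]
tcp_rot: [1.0, -0.0, -0.003, -0.002]
contact_force: [-5.1, 6.7, 1.2]
opening: -0.004
time: 7.95
eef_pos: [0.5302, 0.0112, 0.1115]
tcp_rot: [1.0, -0.0, -0.003, -0.002]
contact_force: [-3.7, 6.8, 1.4]
opening: 0.0
```

Run:
```python
from h import *
r=read_camera("wrist");cv2.imwrite("pics/w3.png",r["color"][:,:,::-1])
print(get_state()["contact_force"])
```

```text
[-4.06388706  6.28216011  1.8472329 ]
```

View pics/w3.png

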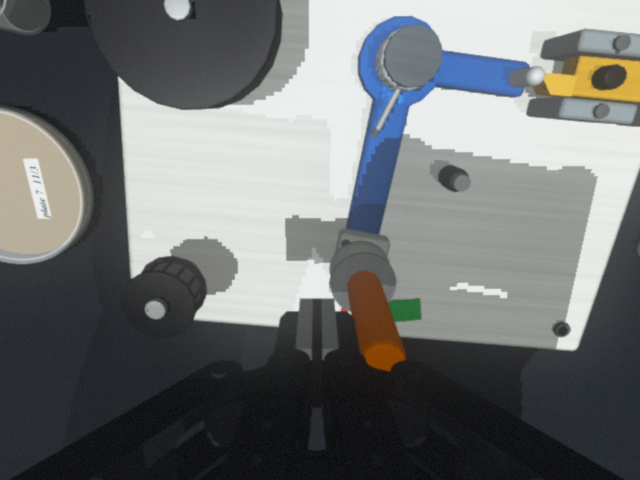

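The picture shows the post (355–400, 275–365) bearing on the finger's right side. The arm is about half-way, its pin is at the pawl (535, 75), and the band (405, 310) lies just ahead.

```bash
python3 -m crank '[[1,-0.03,0.2,0,0,0,0],[1,-0.03,0.2,0,0,0,0],[1,-0.03,0.2,0,0,0,0],[1,-0.02,0.2,0,0,0,0],[1,0,0,0,0,0,0]]'
python3 -m crank '[[1,-0.02,0.2,0,0,0,0],[1,-0.02,0.2,0,0,0,0],[1,-0.01,0.2,0,0,0,0],[1,-0.01,0.2,0,0,0,0],[1,0,0,0,0,0,0]]'
python3 -m crank '[[1,0,0.2,0,0,0,0],[1,0,0.2,0,0,0,0],[1,0,0.2,0,0,0,0],[1,0,0.2,0,0,0,0],[1,0,0,0,0,0,0]]'
python3 - <<'E'
from h import *
for c in("wrist","top","side"):
    r=read_camera(c);im=r["color"]
    if c!="wrist":
        u,v=map(int,proj(r,[.56,-.02,.05]));im=cv2.resize(im[v-75:v+75,u-100:u+100],None,fx=4,fy=4)
    cv2.imwrite(f"pics/{c}4.png",im[:,:,::-1])
    if c!="top":
        for t,z in (("post_mid",.098),("pivot",.059)):
            for d in place_of(t,c)[:1]: print(c,t,d["location"],round(d["p"],2),atz(r,d["location"],z))
E
```

```text
time: 8.5
eef_pos: [0.5295, 0.0027, 0.1114]
tcp_rot: [1.0, -0.0, -0.002, -0.001]
contact_force: [-2.9, 4.4, 0.2]
opening: 0.0
time: 9.0
eef_pos: [0.5286, -0.0049, 0.1114]
tcp_rot: [1.0, -0.0, -0.003, -0.002]
contact_force: [-4.2, 5.5, 1.4]
opening: 0.004
time: 9.5
eef_pos: [0.5285, -0.0129, 0.1114]
tcp_rot: [1.0, -0.0, -0.003, -0.002]
contact_force: [-5.7, 6.0, 0.8]
opening: 0.0
wrist post_mid [372.5, 317.1] 0.9 [ 0.53080252 -0.03481788  0.098     ]
wrist pivot [346.4, 59.3] 0.96 [ 0.62644332 -0.02519461  0.059     ]
side post_mid [359.3, 212.8] 0.76 [ 0.52581121 -0.02863516  0.098     ]
side pivot [311.6, 245.9] 0.82 [0.62793851 0.05577711 0.059     ]
```

View pics/wrist4.png

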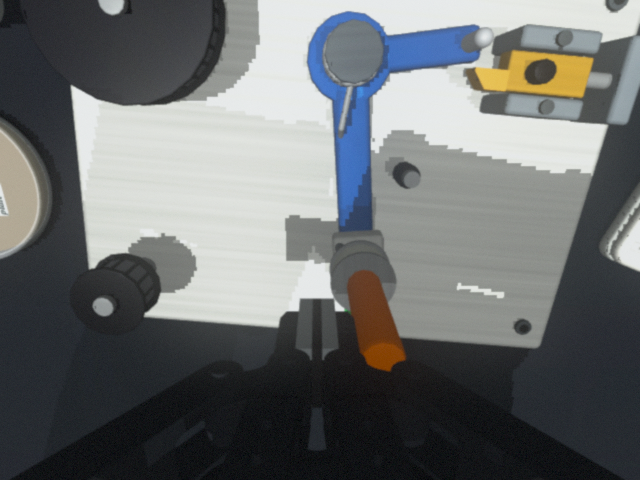

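View pics/top4.png

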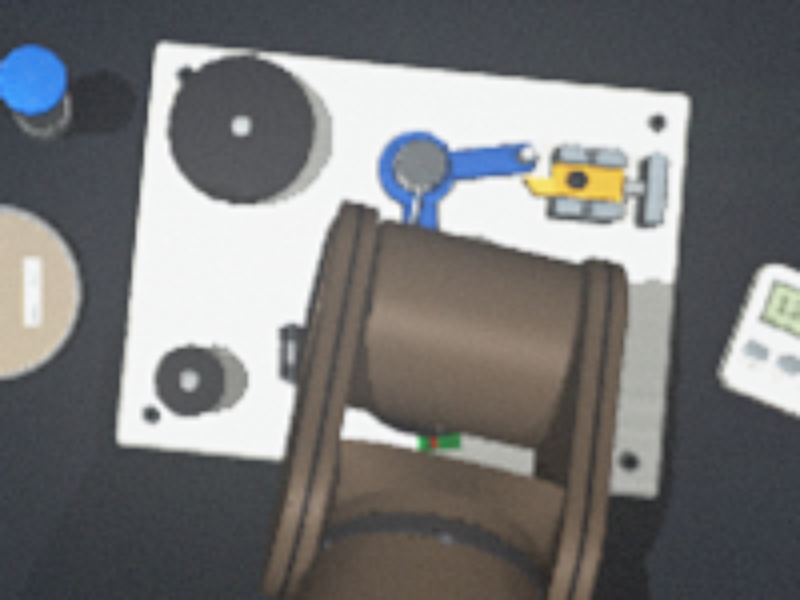

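View pics/side4.png

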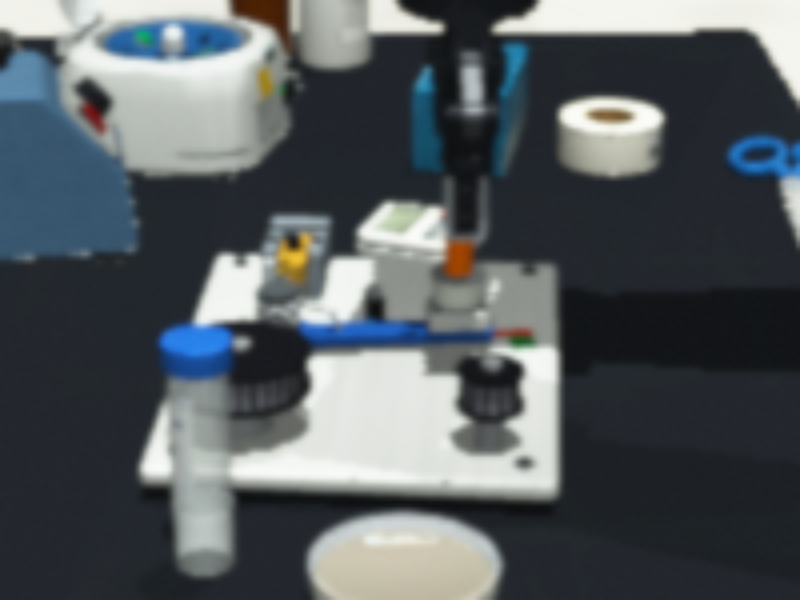

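Top view: the red pointer (433, 442) lies within the green band (418–460), a little left of its middle. The pin (527, 153) is past the tip of the pawl. I'll push about 2 mm further to centre the pointer.

```bash
python3 -m crank '[[1,0,0.1,0,0,0,0],[1,0,0.1,0,0,0,0],[1,0,0,0,0,0,0],[1,0,0,0,0,0,0],[1,0,0,0,0,0,0]]'
python3 - <<'E'
from h import *
for i in range(3):
    r=read_camera("top");s=get_state();print(s["time"],s["eef_pos"],s["contact_force"])
im=r["color"];u,v=map(int,proj(r,[.56,-.02,.05]));im=cv2.resize(im[v-60:v+60,u-80:u+80],None,fx=5,fy=5)
cv2.imwrite("pics/top5.png",im[:,:,::-1])
E
```

```text
time: 10.35
eef_pos: [0.5285, -0.0147, 0.1114]
tcp_rot: [1.0, -0.0, -0.003, -0.002]
contact_force: [-3.5, 5.8, 0.6]
opening: 0.001
10.4 [ 0.5284925  -0.01469026  0.11136658] [-4.89578233  6.5077438   1.66524808]
10.45 [ 0.52848642 -0.01469358  0.11137321] [-5.00205167  5.58769001  1.34173273]
10.5 [ 0.5284903  -0.01470786  0.11137098] [-4.20059294  6.96034189  1.74989616]
```

View pics/top5.png

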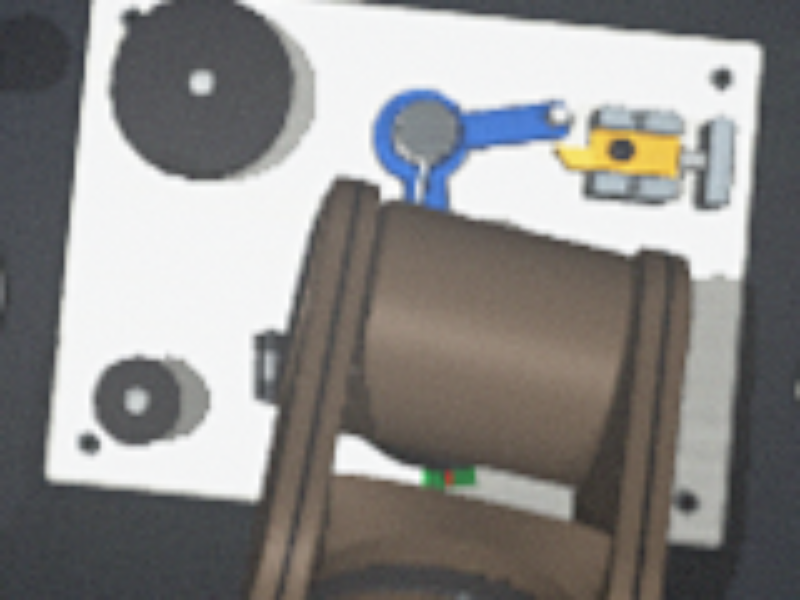

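The pointer (450, 477) is now in the middle of the band (423–475), the pin (560, 113) is clear of the pawl, and the push is steady at about 6 N. I'm handing it in.

```bash
python3 -c "
from plant import *
print(sign_off())"
```

```text
the job is handed in; nothing more can be done
None
```

I pushed the tensioner arm past the ratchet click with the closed fingers on the left side of the orange post, then handed the job in at about 10.5 s while still holding it there.

- **Arm position:** the last top picture shows the red pointer in the middle of the green band, with the angle worked out at about 0.53 rad. The ratchet pin is past the pawl tip, and the pawl looks fully home.
- **Push:** over the last readings the tool stood still and was being pushed back with about 6 N along y. A sideways force of 4–5 N, probably friction on the post, brought the total to about 7–8 N. The highest reading at the end of any move was about 8.5 N; I did not log forces within the moves.
- **Bystanders:** I never touched the dish, tube or timer on purpose, and none looked displaced in the pictures taken while pushing. I did not re-measure their positions at the end.
- **Disagreements:** the side camera put the post about 6 mm from where the wrist camera did. I relied on the wrist and top views, and contact came where they predicted. The post network once reported the pivot in the top view while the robot arm hid the post, and I ignored that.

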